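# Roll the branch onto the marking line

### The job

Two sawn pieces of branch lie on the plywood marking-out board, one on each side of its burnt line. With your fingertips push the top of the thicker piece sideways so that it rolls over the board, and leave it at rest lying along the line, centred over it, with the line showing beyond both of its ends. Do not pick it up, and leave the thinner piece and everything else where they are.

Things in the scene. Friction and masses are not known exactly. Their poses are not given: they have to be found in the camera images.
- line_mid (a point): middle of the burnt line on the board's upper face, 8 mm above the table. The line is 300 mm long and 3 mm wide with a 24 mm cross tick at each end; x of this frame runs along the line, y across it in the board's plane, z up. The fixed plywood board is 320 mm along x, 380 mm along y, centred here.
- thick_branch_center (a point): centre (half-way up) of the thicker branch piece: a round cylinder with dark bark and pale sawn ends, 50 mm in diameter, 160 mm long, about 190 g; its own x runs along its length, and its own y and z turn as it rolls. It starts lying on the board parallel to the line within 0.06 rad, 70 to 110 mm to one side of it.
- thick_branch: the thicker branch piece itself; same origin and axes as its centre. Rough bark: it rolls without slipping when its top is pushed sideways under a light press of 3 to 10 N (its centre moves half as far as the fingertips do) and stops almost at once when left.
- thin_branch: the thinner branch piece, to be left alone: 32 mm in diameter, 160 mm long, same bark, lying on the board on the other side of the line; origin at its centre, x along its length
- small_slice: small round wood slice with a burnt snowflake, 42 dia x 10 mm high, on a margin of the board; origin at the centre of its underside; to be left alone
- sharpener: small metal pencil sharpener, 26 x 24 x 16 mm high, on the other margin of the board; origin at the centre of its underside; to be left alone
- glue_stick: white glue stick standing upright, 29 mm dia x 92 mm high, on the table just beyond the board; origin at the centre of its underside; to be left alone
- slice_a: round wood slice, 90 mm dia x 16 mm, on the table beside the board; origin at the centre of its underside; to be left alone
- slice_b: round wood slice, 82 mm dia x 14 mm, on the table beside the board; origin at the centre of its underside; to be left alone
- slice_c: round wood slice, 70 mm dia x 14 mm, on the table beside the board; origin at the centre of its underside; to be left alone
- phone: black phone lying flat, 148 x 72 x 8 mm, on the table beside the board; origin at the centre of its underside; to be left alone
There are look-alikes about, which are no part of the job. Leave any purple or red look-alike of the thick_branch alone.

How it is judged (in metres and radians):
On the way, in this order (a step that is already met when the one before it is completed fails the run):
1. the thicker piece has rolled over by more than about a quarter turn, lying on the board (angle between thick_branch_center's own z axis and vertical above 1.3 rad and z of thick_branch_center in the frame of line_mid below 0.031 m), for 0.1 s.
2. it lies on the line (y of thick_branch_center in the frame of line_mid between -0.007 and 0.007 m and x of thick_branch_center in the frame of line_mid between -0.06 and 0.06 m and z of thick_branch_center in the frame of line_mid between 0.021 and 0.029 m and angle between the x axis of thick_branch and the x axis of line_mid, either way round below 0.12 rad), for 0.2 s.
At the end, for the whole second after the job is handed in: The thicker piece lies at rest on the board, its axis within 7 mm of the line and within 0.12 rad of its direction, its centre within 60 mm of the line's middle along it; the thinner piece is within 12 mm and the other things within 15 mm of where they began (all of step 2 and linear speed of thick_branch below 0.01 m/s and angular speed of thick_branch below 0.3 rad/s and distance of thin_branch from where it was at the start of the episode below 0.012 m and distance of each of small_slice, sharpener, glue_stick, slice_a, slice_b, slice_c, phone from where it was at the start of the episode below 0.015 m); the robot touches nothing.
It fails at once if the thicker piece is lifted off the board (z of thick_branch_center in the frame of line_mid above 0.037 m).
It fails at once if the thinner piece is disturbed (distance of thin_branch from where it was at the start of the episode above 0.012 m).
It fails at once if a bystander is disturbed (distance of any of small_slice, sharpener, glue_stick, slice_a, slice_b, slice_c, phone from where it was at the start of the episode above 0.015 m).
It also fails if it takes over 48 s, if anything falls off the work surface, if the arm or the gripper's body presses on something with over 40 N, if the wrist force passes 120 N, or if a joint passes its speed limit or range.

### The arm

A 6-joint arm with a two-finger parallel gripper is mounted at the origin on the work surface. World frame = base frame: x ahead of the robot, y to its left, z up, the work surface at z = 0. Lengths are in m, angles in degrees, forces in N, time in s.
With the tool pointing down it reaches from about 0.3 to 0.75 m from the base axis. Payload 8.5 kg.
Tool frame: the origin (TCP) lies between the finger pads; the fingertips stand 17 mm ahead of it and the grasp point (between the pads) lies 2 mm behind it; z points along the fingers, y is the direction in which the jaws open and shut (so a half turn about z gives the same grasp; the last joint's range is limited). The gripper opens to 85 mm and grips with 20 to 120 N. Pads are 22 mm wide; open, the fingers measure 114 mm over their backs; the gripper's body (76 mm by 85 mm) begins 54 mm behind the grasp point. The pads swing forward as they close: fully open they stand 13 mm farther back than shut.
Start: joints at [-77.71, 21.807, 74.336, -0, 83.858, -12.336], TCP at [0.229, -0.5, 0.248] pointing down, gripper open.
Joint ranges: [-178.18, 178.18], [-50.72, 133.34], [12.68, 142.11], [-81.47, 261.47], [9.98, 163.14], [-165.26, 165.26]. Speed limits (degrees/s): [136.94, 136.94, 180, 180, 180, 180].

### API

Orientations are given as a 3x3 rotation matrix whose columns are the frame's x, y, z axes.
In Python, from rig import readout, eyes, env gives the robot as it stands.
- The arm moves only by the tool arm_command, never from a script. Its argument "rows" is text: rows parted by semicolons, each of 7 numbers parted by spaces: the closure, from 0 (fully open) to 1 (shut), then the shift along the tool's x, y, z in mm, then the turn, a rotation vector about the tool's x, y, z in degrees. In form: grip dx dy dz rx ry rz; .... A call has 1 to 5 rows; each row shifts and turns the commanded pose from where the row before left it, along the tool's axes as they then stand; what a row does not reach is not made up. A row lasts 1/12 s, in which the tool goes at most 41.7 mm and 7.16 degrees, less where a joint would pass 70% of its speed; a pose out of reach is approached as far as the arm can. A call with a gripper value outside its range is refused whole. The fingers move at their own pace and stop on an object; "squeeze" is the grip in N (left out, the last holds). Time passes only in rows, so rows that do not move let the fingers close. It gives the time, the measured TCP pose, the force and the opening at its end, in the units of the state.
- readout.observe(): the state, without advancing time (a new reading comes with each control period).
- eyes.get_image(name): name is "scene" or "top" or "wrist"; returns the picture (400x640x3 uint8, red, green, blue); there is no depth.
- eyes.camera_model(name): a dict with "mtx" (3x3 intrinsics, pixels), "view" (4x4, takes a point from world to camera coordinates). Camera axes: x right, y up, looking along -z (the intrinsics and any distortion apply to the point x, -y, -z); pixel columns grow to the right and rows downward; lengths in m; the calibration is good to about 2 mm. The wrist camera is an equidistant fisheye: a pixel r from the principal point sees the ray r / f radians off the axis. A picture is of the moment at which its call begins: read the wrist's pose just before it. camera_model takes no time and is no camera call; for the wrist camera it gives the pose at the moment of the call.
- env.close_job(): hands the job in, once; it reports no verdict.
The state is a dict: "time_s": time; "q": joint angles; "qvel": joint speeds; "joint_efforts": joint torques, N m; "position": TCP position; "tool_rot": TCP orientation; "ft_force": force on the tool from outside, world axes, zero at the start; "wrist_torque": the same for the moment, N m; "grip_width": finger opening in m.
Only numpy, scipy, OpenCV 4.12 (cv2) and the standard library are available. Lean on these libraries where they do the work, as an engineer would, in place of code of your own. Each camera call takes 0.05 s, during which the arm holds its last target. There are 200 camera calls.

## Working session

There is one attempt and no reset: what is moved stays moved. The work goes in short steps, Python scripts to look and compute and a tool call to move; the robot and the scene stay as the last step left them, time stands still between calls to the robot, and variables do not carry over. Pictures are saved under pics/ and viewed, about 8 in all and at most 12, crops included, and the job is handed in when it is done.

Besides the shell and the picture viewer there is one more tool, called after "Emit:" by a JSON object that holds its "op" and its "data". arm_command: Moves the arm, as the interface text tells. Its arguments: {"type":"object","properties":{"rows":{"type":"string"},"squeeze":{"type":"number"}},"required":["rows"]}

```bash
ls; mkdir -p pics
python3 - <<'E'
from rig import readout, eyes, env
import cv2
o=readout.observe(); print(o)
for n in ("scene","top"):
    im=eyes.get_image(n); cv2.imwrite(f"pics/{n}0.png",im[:,:,::-1])
    m=eyes.camera_model(n); print(n,m)
E
```

```text
pics
{'time_s': 0.0, 'q': array([-7.77104246e+01,  2.18416900e+01,  7.43858211e+01, -4.06626457e-04,
        8.38584642e+01, -1.23355219e+01]), 'qvel': array([-0.01013936, -0.14835227, -0.08837227,  0.02820404, -0.08924195,
        0.04651741]), 'joint_efforts': array([ 1.44205274e-03, -4.48461127e+01, -2.31281215e+01, -1.43875764e-04,
        4.73512613e-03,  6.85995175e-06]), 'position': array([ 0.22911195, -0.49970441,  0.24769892]), 'tool_rot': array([[ 9.09053411e-01,  4.16679481e-01, -3.26290545e-04],
       [ 4.16679490e-01, -9.09052285e-01,  1.46466199e-03],
       [ 3.13679434e-04, -1.46741456e-03, -9.99998874e-01]]), 'ft_force': array([-0.07118637,  0.43957708, -0.3762947 ]), 'wrist_torque': array([ 0.01560336, -0.03015883,  0.02842035]), 'grip_width': 0.08533315735545176}
scene {'mtx': array([[376.88978657,   0.        , 318.43177685],
       [  0.        , 376.88978657, 189.61379605],
       [  0.        ,   0.        ,   1.        ]]), 'view': array([[ 0.06489353,  0.99780525, -0.01317261, -0.08827679],
       [-0.60228638,  0.04968858,  0.79673218,  0.28618273],
       [ 0.79563808, -0.04376907,  0.60418897, -1.24702729],
       [ 0.        ,  0.        ,  0.        ,  1.        ]])}
top {'mtx': array([[399.1582287 ,   0.        , 319.54670079],
       [  0.        , 399.1582287 , 200.8920251 ],
       [  0.        ,   0.        ,   1.        ]]), 'view': array([[-0.00790978, -0.99969865, -0.02323899,  0.06314889],
       [ 0.99026682, -0.01106035,  0.13874182, -0.54630046],
       [-0.13895704, -0.02191538,  0.99005589, -0.79517465],
       [ 0.        ,  0.        ,  0.        ,  1.        ]])}
```

View pics/top0.png

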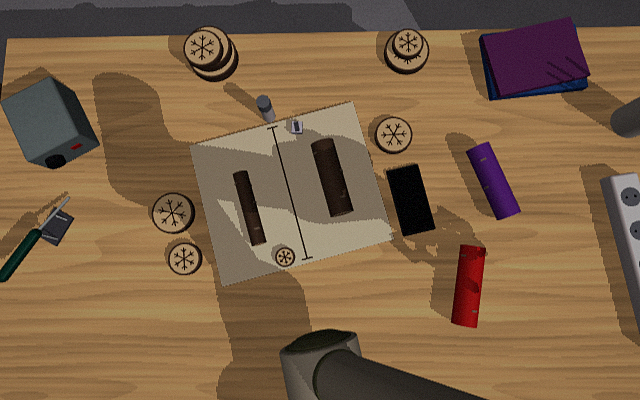

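View pics/scene0.png

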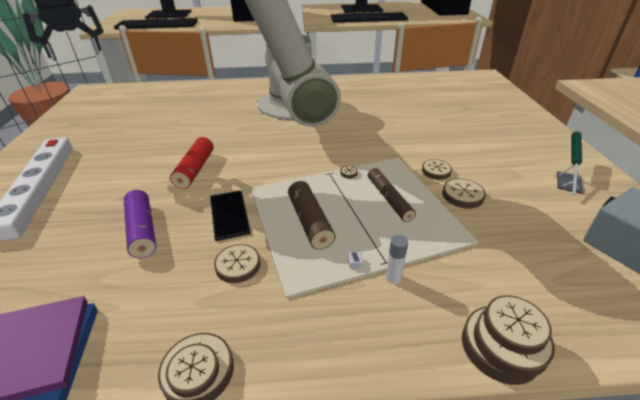

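The top view shows the thick branch at about (332,177), the thin one at (249,207), and the line from (271,127) to (307,258). Candidates for the thick piece are the dark brown branch (332,177), the thin branch (249,207), purple (493,181) and red (468,286). By the description I take the brown one at (332,177) and check it in a close crop with measurements.

```bash
cat > h.py <<'E'
from rig import readout, eyes, env
import numpy as np, cv2
def ray(name,px,z):
    m=eyes.camera_model(name); K=m["mtx"]; V=m["view"]
    px=np.atleast_2d(px).astype(float)
    d=np.c_[(px-K[:2,2])/[K[0,0],K[1,1]],np.ones(len(px))]*[1,-1,-1]
    R=V[:3,:3]; c=-R.T@V[:3,3]; w=d@R
    return c+w*((z-c[2])/w[:,2])[:,None]
def proj(name,p):
    m=eyes.camera_model(name); K=m["mtx"]; V=m["view"]
    c=np.atleast_2d(p)@V[:3,:3].T+V[:3,3]; c=c*[1,-1,-1]
    return (c[:,:2]/c[:,2:])*[K[0,0],K[1,1]]+K[:2,2]
def branch(name,im,seed,zc,thr=75):
    "dark blob holding seed -> ends (mid points) and width, on plane zc"
    g=cv2.cvtColor(im,cv2.COLOR_RGB2GRAY)
    m=cv2.morphologyEx((g<thr).astype(np.uint8),cv2.MORPH_OPEN,np.ones((4,4)))
    m=cv2.morphologyEx(m,cv2.MORPH_CLOSE,np.ones((5,5)))
    n,l=cv2.connectedComponents(m)
    k=l[int(seed[1]),int(seed[0])]
    ys,xs=np.nonzero(l==k)
    P=ray(name,np.c_[xs,ys],zc)[:,:2]
    (c,s,a)=cv2.minAreaRect(P.astype(np.float32)*1000)
    b=cv2.boxPoints((c,s,a))/1000
    i=0 if np.linalg.norm(b[0]-b[1])<np.linalg.norm(b[1]-b[2]) else 1
    e1=(b[i]+b[(i+1)%4])/2; e2=(b[(i+2)%4]+b[(i+3)%4])/2
    return k,len(xs),e1,e2,np.sort(s),l==k
E
python3 - <<'E'
from h import *
im=cv2.imread("pics/top0.png")[:,:,::-1].copy()
cv2.imwrite("pics/crop1.png",cv2.resize(im[90:300,180:410,::-1],None,fx=3.4,fy=2.8,interpolation=cv2.INTER_CUBIC))
for nm,s,z in(("thick",(332,177),.033),("thin",(249,207),.024)):
    k,n,e1,e2,sz,_=branch("top",im,s,z); d=e2-e1
    print(nm,k,n,e1,e2,(e1+e2)/2,sz,np.degrees(np.arctan2(d[1],d[0])))
# line: darkest-in-row minimum between tick ends, background-subtracted
g=cv2.cvtColor(im,cv2.COLOR_RGB2GRAY).astype(float)
pts=[]
for v in range(134,252,2):
    u0=273+ (v-128)*(307-273)/(258-128); us=np.arange(int(u0)-6,int(u0)+7)
    w=np.clip(np.median(g[v,us])-g[v,us]-10,0,None)
    if w.sum()>0: pts.append(((us*w).sum()/w.sum(),v))
W=ray("top",pts,.008)[:,:2]
vx,vy,x0,y0=cv2.fitLine(W.astype(np.float32),cv2.DIST_HUBER,0,1e-5,1e-5).ravel()
print("line dir",np.degrees(np.arctan2(vy,vx)),"pt",x0,y0,"resid",np.abs((W-[x0,y0])@[-vy,vx]).max())
print("tick ends",ray("top",[(271.5,127.5),(307,258)],.008),)
E
```

```text
thick 10 1846 [0.5163013  0.00890002] [0.6802131  0.05252213] [0.5982572  0.03071108] [ 51.05747604 169.61717224] 14.902789
thin 13 1155 [0.4572265  0.18422794] [0.6143992  0.22892049] [0.53581285 0.20657422] [ 33.65727997 163.40338135] 15.873266
line dir 14.929285 pt 0.57552624 0.12586097 resid 0.003860412194836922
tick ends [[0.71774756 0.16453645 0.008     ]
 [0.42888881 0.08627499 0.008     ]]
```

View pics/crop1.png

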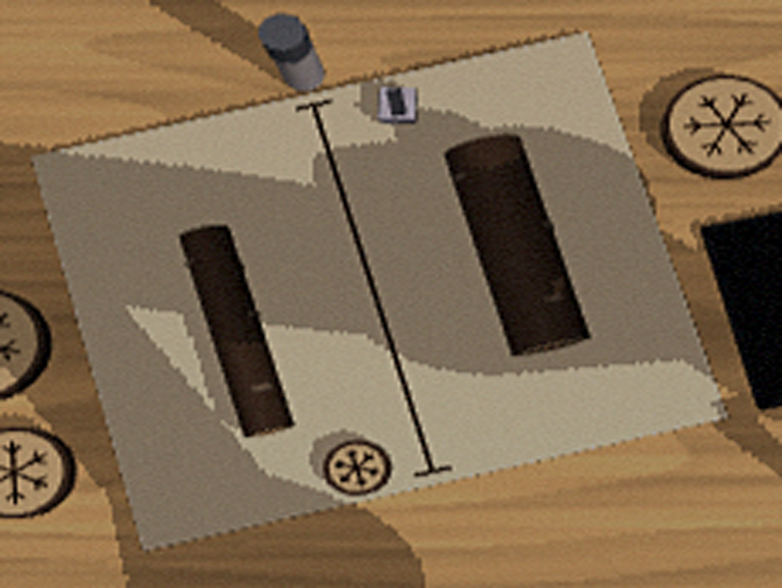

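Distinguished by the crop: the dark brown bark piece is 51 mm wide in measurement, so it is the thick one. The thin one measures 34 mm and the line ends are 299 mm apart, all consistent. The line's middle is about (0.573, 0.125) at 15°. The branch must roll +97 mm along n = (-0.26, 0.97). The plan is open jaws along the branch (two contact points) and several short strokes.

```bash
cat >> h.py <<'E'
A=np.radians(15.0); u=np.array([np.cos(A),np.sin(A)]); n=np.array([-np.sin(A),np.cos(A)]); LM=np.array([.5732,.1255])
def rel():
    "TCP and tool in line frame"
    o=readout.observe(); p=o["position"]
    return o,(p[:2]-LM)@u,(p[:2]-LM)@n,p[2]
E
python3 - <<'E'
from h import *
from scipy.spatial.transform import Rotation as R
print("ends",ray("top",[(272.35,127.1),(307.4,257.9)],.008))
o=readout.observe(); Rt=np.c_[np.r_[n,0],np.r_[u,0],[0,0,-1]]
R0=o["tool_rot"]; p0=o["position"]
c=np.array([.598,.031]); tgt=np.r_[c-n*.011,.14]
rv=R.from_matrix(R0.T@Rt).as_rotvec(degrees=True); print(rv,tgt)
N=16
Rc=R0; p=p0
for i in range(N):
    d=Rc.T@((tgt-p0)/N)*1000; print(np.round(d,1),np.round(rv/N,2)); Rc=Rc@R.from_rotvec(rv/N,degrees=True).as_matrix()
E
```

```text
ends [[0.71864313 0.1626421  0.008     ]
 [0.42909263 0.08542288 0.008     ]]
[-5.03696549e-02 -6.62674145e-02 -8.03735055e+01] [0.60084701 0.02037482 0.14      ]
[ 34.7 -19.9   6.8] [-0.   -0.   -5.02]
[ 36.3 -16.7   6.8] [-0.   -0.   -5.02]
[ 37.6 -13.5   6.8] [-0.   -0.   -5.02]
[ 38.6 -10.2   6.8] [-0.   -0.   -5.02]
[39.4 -6.7  6.8] [-0.   -0.   -5.02]
[39.8 -3.3  6.8] [-0.   -0.   -5.02]
[40.   0.2  6.8] [-0.   -0.   -5.02]
[39.8  3.7  6.7] [-0.   -0.   -5.02]
[39.3  7.2  6.7] [-0.   -0.   -5.02]
[38.5 10.6  6.7] [-0.   -0.   -5.02]
[37.4 13.9  6.7] [-0.   -0.   -5.02]
[36.1 17.2  6.7] [-0.   -0.   -5.02]
[34.4 20.3  6.7] [-0.   -0.   -5.02]
[32.5 23.2  6.7] [-0.   -0.   -5.02]
[30.4 26.   6.7] [-0.   -0.   -5.02]
[28.  28.5  6.7] [-0.   -0.   -5.02]
```

Emit:
{"op": "arm_command", "data": {"rows": "0 35 -20 7 0 0 -5; 0 36 -17 7 0 0 -5; 0 38 -13 7 0 0 -5; 0 39 -10 7 0 0 -5; 0 39 -7 7 0 0 -5"}}

```text
time_s: 0.52
position: [0.3466, -0.3356, 0.2128]
tool_rot: [[0.645, 0.764, -0.0], [0.764, -0.645, 0.0], [0.0, -0.0, -1.0]]
ft_force: [1.0, -1.1, -0.6]
grip_width: 0.085
```

Emit:
{"op": "arm_command", "data": {"rows": "0 40 -3 7 0 0 -5; 0 40 0 7 0 0 -5; 0 40 4 7 0 0 -5; 0 39 7 7 0 0 -5; 0 38 11 7 0 0 -5"}}

```text
time_s: 0.93
position: [0.4636, -0.1739, 0.1779]
tool_rot: [[0.261, 0.965, -0.0], [0.965, -0.261, 0.0], [0.0, -0.0, -1.0]]
ft_force: [0.7, -0.3, -0.1]
grip_width: 0.0855
```

Emit:
{"op": "arm_command", "data": {"rows": "0 37 14 7 0 0 -5; 0 36 17 7 0 0 -5; 0 34 20 7 0 0 -5; 0 30 22 6 0 0 -5; 0 20 18 4 0 0 -5"}}

```text
time_s: 1.35
position: [0.572, -0.0254, 0.1463]
tool_rot: [[-0.173, 0.985, -0.001], [0.985, 0.173, 0.001], [0.001, -0.001, -1.0]]
ft_force: [-0.3, -0.9, 0.3]
grip_width: 0.085
```

Emit:
{"op": "arm_command", "data": {"rows": "0 22 19 10 0 0 -3; 0 18 18 15 0 0 -2; 0 0 0 15 0 0 0; 0 0 0 10 0 0 0; 0 0 0 0 0 0 0"}}

```text
time_s: 1.77
position: [0.5986, 0.0182, 0.0949]
tool_rot: [[-0.253, 0.968, -0.005], [0.968, 0.253, 0.001], [0.002, -0.004, -1.0]]
ft_force: [0.1, -0.7, -0.4]
grip_width: 0.0857
```

Run:
```python
from h import *
o,a,b,z=rel(); print(o["time_s"],a,b,z,o["tool_rot"].round(3).tolist(),o["ft_force"])
V=np.hstack
w=eyes.get_image("wrist"); t=eyes.get_image("top"); cv2.imwrite("pics/top1.png",t[:,:,::-1])
cv2.imwrite("pics/w1.png",w[:,:,::-1]); m=eyes.camera_model("wrist"); print(m)
```

```text
1.7667 -0.0032769847375238915 -0.11022393584223315 0.09491476927351412 [[-0.253, 0.968, -0.005], [0.968, 0.253, 0.001], [0.002, -0.004, -1.0]] [ 0.0868329  -0.73537535 -0.44234817]
{'mtx': array([[309.70691629,   0.        , 323.96762361],
       [  0.        , 309.70691629, 201.88077188],
       [  0.        ,   0.        ,   1.        ]]), 'view': array([[ 9.67789763e-01,  2.51759644e-01, -2.38246564e-04,
        -5.84650431e-01],
       [-2.41531699e-01,  9.28204674e-01, -2.83016821e-01,
         1.22949171e-01],
       [-7.10310724e-02,  2.73958326e-01,  9.59114916e-01,
        -1.96837676e-01],
       [ 0.00000000e+00,  0.00000000e+00,  0.00000000e+00,
         1.00000000e+00]])}
```

View pics/w1.png

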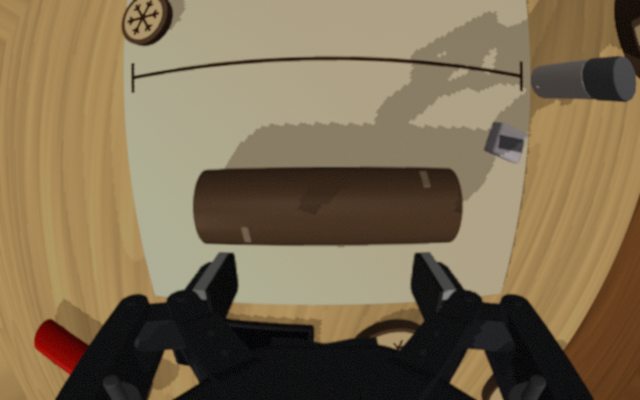

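Wrist view: the branch spans columns 194–462 and rows 169–243, with the line above it (ends (133,77) and (521,76), middle (325,58)). I measure both through the fisheye rays.

```bash
cat >> h.py <<'E'
def wdir(m,px):
    K=m["mtx"]; d=(np.atleast_2d(px)-K[:2,2])/K[0,0]; r=np.hypot(*d.T)[:,None]
    v=np.c_[d/r*np.sin(r),np.cos(r)]*[1,-1,-1]
    V=m["view"]; return -V[:3,:3].T@V[:3,3], v@V[:3,:3]
def wpt(m,px,z):
    c,w=wdir(m,px); return c+w*((z-c[2])/w[:,2])[:,None]
def bisect(m,pa,pb,zc):
    "centre line point (n coord from LM) from two silhouette pixels"
    c,w=wdir(m,[pa,pb]); cn=(c[:2]-LM)@n
    t=np.arctan2(w[:,:2]@n,-w[:,2]); h=abs(t[0]-t[1])/2
    dist=.025/np.sin(h); return cn+np.tan(t.mean())*(c[2]-zc), c[2]-np.cos(t.mean())*dist
E
cat > look.py <<'E'
import sys; from h import *
tag=sys.argv[1]
o,a,b,z=rel(); m=eyes.camera_model("wrist"); w=eyes.get_image("wrist"); cv2.imwrite(f"pics/{tag}.png",w[:,:,::-1])
print("TCP line frame",round(a*1e3,1),round(b*1e3,1),round(z*1e3,1),o["time_s"],o["ft_force"].round(1))
np.save(f"pics/{tag}.npy",m,allow_pickle=True)
E
python3 - <<'E'
from h import *
m=eyes.camera_model("wrist")
E_=wpt(m,[(133,77),(521,76)],.008)
print("line ends in LM frame (u,n) mm",[( (e[:2]-LM)@u*1e3,(e[:2]-LM)@n*1e3) for e in E_], (wpt(m,[(325,58.5)],.008)[0,:2]-LM)@n*1e3)
for a,b in (((330,168.5),(330,244)),((230,169),(230,243)),((430,168),(430,243.5))):
    print("branch n,z",bisect(m,a,b,.033), "u",[(p[:2]-LM)@u for p in wpt(m,[a],.04)])
print("ends u",[(p[:2]-LM)@u for p in wpt(m,[(195,205),(462,205)],.045)])
print(m["view"][:3,:3].T@-m["view"][:3,3])
E
```

```text
line ends in LM frame (u,n) mm [(np.float64(-150.4634633759642), np.float64(-0.41208123038932226)), (np.float64(153.23466115713236), np.float64(-0.8521586852868143))] -1.0362822833648724
branch n,z (np.float64(-0.09850691310848957), np.float64(0.027100779437645578)) u [np.float64(0.0014216926608683978)]
branch n,z (np.float64(-0.09795127097423052), np.float64(0.029245668117039936)) u [np.float64(-0.06043071328054054)]
branch n,z (np.float64(-0.09875551966384095), np.float64(0.034662000642123186)) u [np.float64(0.06401974841413924)]
ends u [np.float64(-0.08491802306591922), np.float64(0.0868023217327036)]
[0.58153323 0.08699471 0.22344734]
```

Emit:
{"op": "arm_command", "data": {"rows": "0 1.5 2 6 0 0 -0.3; 0 1.5 2 6 0 0 0; 0 0 0 4 0 0 0; 0 0 0 0 0 0 0; 0 0 0 0 0 0 0"}}

```text
time_s: 2.28
position: [0.6028, 0.0219, 0.0812]
tool_rot: [[-0.257, 0.966, -0.0], [0.966, 0.257, 0.0], [0.0, -0.0, -1.0]]
ft_force: [-0.3, -0.3, 0.1]
grip_width: 0.0853
```

Emit:
{"op": "arm_command", "data": {"rows": "0 0 0 4 0 0 0; 0 0 0 3 0 0 0; 0 0 0 2 0 0 0; 0 0 0 0 0 0 0"}}

```text
time_s: 2.62
position: [0.6026, 0.022, 0.0718]
tool_rot: [[-0.257, 0.966, -0.001], [0.966, 0.257, 0.0], [0.0, -0.001, -1.0]]
ft_force: [-0.9, -0.3, -0.0]
grip_width: 0.0854
```

Emit:
{"op": "arm_command", "data": {"rows": "0 0 0 2.5 0 0 0; 0 0 0 1.5 0 0 0; 0 0 0 1 0 0 0; 0 0 0 0 0 0 0"}}

```text
time_s: 2.95
position: [0.6028, 0.022, 0.0671]
tool_rot: [[-0.258, 0.966, -0.0], [0.966, 0.258, 0.0], [0.0, -0.0, -1.0]]
ft_force: [0.2, 0.3, 0.2]
grip_width: 0.0851
```

Emit:
{"op": "arm_command", "data": {"rows": "0 0 0 2 0 0 0; 0 0 0 1 0 0 0; 0 0 0 0 0 0 0; 0 0 0 0 0 0 0"}}

```text
time_s: 3.28
position: [0.6029, 0.022, 0.0643]
tool_rot: [[-0.258, 0.966, -0.0], [0.966, 0.258, 0.0], [0.0, -0.0, -1.0]]
ft_force: [0.8, 0.4, 0.3]
grip_width: 0.0855
```

Emit:
{"op": "arm_command", "data": {"rows": "0 0 0 1 0 0 0; 0 0 0 0 0 0 0; 0 0 0 1 0 0 0; 0 0 0 0 0 0 0; 0 0 0 0 0 0 0"}}

```text
time_s: 3.7
position: [0.6029, 0.022, 0.0623]
tool_rot: [[-0.258, 0.966, -0.0], [0.966, 0.258, 0.0], [0.0, -0.0, -1.0]]
ft_force: [0.6, 1.1, 1.2]
grip_width: 0.0852
```

Emit:
{"op": "arm_command", "data": {"rows": "0 0 0 0.5 0 0 0; 0 0 0 0 0 0 0; 0 0 0 0 0 0 0"}}

```text
time_s: 3.95
position: [0.6029, 0.022, 0.0618]
tool_rot: [[-0.258, 0.966, -0.0], [0.966, 0.258, 0.0], [0.0, -0.0, -1.0]]
ft_force: [0.2, -0.3, 0.2]
grip_width: 0.0854
```

Emit:
{"op": "arm_command", "data": {"rows": "0 0 0 0.5 0 0 0; 0 0 0 0.3 0 0 0; 0 0 0 0 0 0 0; 0 0 0 0 0 0 0"}}

```text
time_s: 4.28
position: [0.603, 0.0219, 0.0613]
tool_rot: [[-0.258, 0.966, 0.0], [0.966, 0.258, -0.0], [-0.0, 0.0, -1.0]]
ft_force: [-0.9, -1.3, 5.0]
grip_width: 0.0855
```

Emit:
{"op": "arm_command", "data": {"rows": "0 3 0 0 0 0 0; 0 4 0 0 0 0 0; 0 4 0 0 0 0 0; 0 4 0 0 0 0 0; 0 3 0 0 0 0 0"}}

```text
time_s: 4.7
position: [0.5982, 0.0397, 0.0617]
tool_rot: [[-0.258, 0.966, 0.001], [0.966, 0.258, -0.0], [-0.0, 0.001, -1.0]]
ft_force: [-2.2, -0.6, 8.2]
grip_width: 0.0853
```

Emit:
{"op": "arm_command", "data": {"rows": "0 3 0 0 0 0 0; 0 4 0 0 0 0 0; 0 4 0 0 0 0 0; 0 3 0 0 0 0 0; 0 2 0 0 0 0 0"}}

```text
time_s: 5.12
position: [0.5941, 0.0552, 0.0617]
tool_rot: [[-0.258, 0.966, 0.001], [0.966, 0.258, -0.0], [-0.0, 0.001, -1.0]]
ft_force: [-2.8, -1.2, 7.9]
grip_width: 0.085
```

```bash
python3 look.py w2
```

```text
TCP line frame 2.0 -73.3 61.7 5.1167 [-2.8 -1.2  7.9]
```

View pics/w2.png

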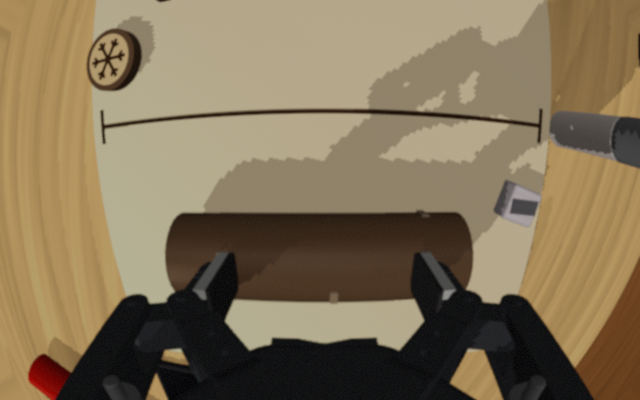

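Rolled as planned: the branch now spans rows 213–300 at column 320 and the line is at row 110. I'll automate the edges by column profile.

```bash
cat >> look.py <<'E'
g=cv2.GaussianBlur(cv2.cvtColor(w,cv2.COLOR_RGB2GRAY),(3,3),0).astype(float)
def edges(c):
    col=g[:,c-2:c+3].mean(1); k=col<85
    lab,i=[],0
    best=(0,0)
    st=None
    for r in list(range(60,330)):
        if k[r] and st is None: st=r
        if not k[r] and st is not None:
            if r-st>best[1]-best[0]: best=(st,r)
            st=None
    return best
for c in (260,290,320,350,380):
    a_,b_=edges(c); nn,zz=bisect(m,(c,a_-.5),(c,b_-.5),.033)
    print(c,a_,b_,"branch n mm",round(nn*1e3,1),"z",round(zz*1e3,1), "u",round(float((wpt(m,[(c,a_)],.04)[0,:2]-LM)@u)*1e3))
E
sed -i 's/^tag=sys.argv\[1\]/tag=sys.argv[1]; import os/' look.py
python3 look.py w2b
```

```text
TCP line frame 2.0 -73.1 61.7 5.1667 [-2.1 -0.1  9. ]
260 213 300 branch n mm -78.6 z 30.2 u -31
290 213 301 branch n mm -78.6 z 30.4 u -15
320 213 302 branch n mm -78.8 z 31.7 u 0
350 213 301 branch n mm -78.6 z 30.2 u 15
380 213 300 branch n mm -78.6 z 29.7 u 30
```

Emit:
{"op": "arm_command", "data": {"rows": "0 4 0 0 0 0 0; 0 2 0 0 0 0 0; 0 0 0 0 0 0 0; 0 0 0 -6 0 0 0; 0 0 0 -2 0 0 0"}}

```text
time_s: 5.63
position: [0.5927, 0.0608, 0.0696]
tool_rot: [[-0.258, 0.966, 0.0], [0.966, 0.258, 0.0], [-0.0, 0.0, -1.0]]
ft_force: [0.5, -0.1, -0.3]
grip_width: 0.0853
```

Emit:
{"op": "arm_command", "data": {"rows": "0 -10 0 0 0 0 0; 0 -10 0 0 0 0 0; 0 0 0 4 0 0 0; 0 0 0 3 0 0 0; 0 0 0 1 0 0 0"}}

```text
time_s: 6.05
position: [0.5978, 0.0408, 0.0609]
tool_rot: [[-0.257, 0.966, 0.0], [0.966, 0.257, -0.0], [-0.0, -0.0, -1.0]]
ft_force: [-2.7, -2.8, 11.2]
grip_width: 0.0859
```

```bash
python3 look.py w3
```

```text
TCP line frame 1.9 -88.2 60.9 6.05 [-2.7 -2.8 11.2]
260 181 273 branch n mm -75.6 z 31.4 u -30
290 181 273 branch n mm -75.4 z 29.8 u -15
320 181 274 branch n mm -75.7 z 31.0 u 0
350 181 273 branch n mm -75.5 z 29.5 u 15
380 181 273 branch n mm -75.6 z 30.9 u 29
```

Emit:
{"op": "arm_command", "data": {"rows": "0 3 0 -0.2 0 0 0; 0 4 0 0 0 0 0; 0 5 0 0 0 0 0; 0 5 0 0 0 0 0; 0 5 0 0 0 0 0"}}

```text
time_s: 6.52
position: [0.5919, 0.0628, 0.0617]
tool_rot: [[-0.257, 0.966, 0.0], [0.966, 0.257, -0.0], [-0.0, -0.0, -1.0]]
ft_force: [-2.8, 0.2, 8.2]
grip_width: 0.0856
```

Emit:
{"op": "arm_command", "data": {"rows": "0 5 0 0 0 0 0; 0 5 0 0 0 0 0; 0 5 0 0 0 0 0; 0 4 0 0 0 0 0; 0 1 0 0 0 0 0"}}

```text
time_s: 6.93
position: [0.5866, 0.0825, 0.0616]
tool_rot: [[-0.258, 0.966, -0.0], [0.966, 0.258, 0.0], [0.0, -0.0, -1.0]]
ft_force: [-2.8, -0.4, 7.4]
grip_width: 0.0853
```

Emit:
{"op": "arm_command", "data": {"rows": "0 0 0 0 0 0 0; 0 0 0 0 0 0 0; 0 0 0 -6 0 0 0; 0 0 0 -2 0 0 0; 0 0 0 0 0 0 0"}}

```text
time_s: 7.35
position: [0.5871, 0.082, 0.0696]
tool_rot: [[-0.258, 0.966, 0.001], [0.966, 0.258, 0.0], [-0.0, 0.001, -1.0]]
ft_force: [0.3, 0.8, -0.2]
grip_width: 0.0857
```

```bash
python3 look.py w4
```

```text
TCP line frame 2.2 -45.6 69.6 7.35 [ 0.3  0.8 -0.2]
260 213 296 branch n mm -53.8 z 30.0 u -32
290 213 297 branch n mm -53.8 z 30.3 u -16
320 213 298 branch n mm -54.0 z 31.7 u 0
350 213 297 branch n mm -53.8 z 30.1 u 16
380 213 296 branch n mm -53.8 z 29.5 u 32
```

Emit:
{"op": "arm_command", "data": {"rows": "0 -10 0 0 0 0 0; 0 -10 0 0 0 0 0; 0 0 0 4 0 0 0; 0 0 0 3 0 0 0; 0 0 0 0.8 0 0 0"}}

```text
time_s: 7.82
position: [0.5921, 0.0622, 0.0611]
tool_rot: [[-0.257, 0.966, -0.0], [0.966, 0.257, -0.0], [-0.0, -0.0, -1.0]]
ft_force: [-2.1, -1.1, 7.6]
grip_width: 0.0853
```

Emit:
{"op": "arm_command", "data": {"rows": "0 3 0 0 0 0 0; 0 4 0 0 0 0 0; 0 5 0 0 0 0 0; 0 5 0 0 0 0 0; 0 5 0 0 0 0 0"}}

```text
time_s: 8.23
position: [0.5862, 0.0842, 0.0617]
tool_rot: [[-0.257, 0.966, -0.0], [0.966, 0.257, -0.0], [-0.0, -0.0, -1.0]]
ft_force: [-1.7, -0.3, 6.2]
grip_width: 0.0856
```

Emit:
{"op": "arm_command", "data": {"rows": "0 5 0 0 0 0 0; 0 5 0 0 0 0 0; 0 5 0 0 0 0 0; 0 4 0 0 0 0 0; 0 1 0 0 0 0 0"}}

```text
time_s: 8.65
position: [0.5809, 0.1039, 0.0616]
tool_rot: [[-0.258, 0.966, -0.0], [0.966, 0.258, 0.0], [0.0, -0.0, -1.0]]
ft_force: [-2.3, 0.5, 6.1]
grip_width: 0.0855
```

Emit:
{"op": "arm_command", "data": {"rows": "0 0 0 0 0 0 0; 0 0 0 0 0 0 0; 0 0 0 -6 0 0 0; 0 0 0 -2 0 0 0; 0 0 0 0 0 0 0"}}

```text
time_s: 9.07
position: [0.5816, 0.1031, 0.0699]
tool_rot: [[-0.258, 0.966, 0.001], [0.966, 0.258, 0.0], [-0.0, 0.001, -1.0]]
ft_force: [-0.5, 0.1, 0.1]
grip_width: 0.0854
```

```bash
python3 look.py w5
```

```text
TCP line frame 2.3 -23.8 69.9 9.0667 [-0.5  0.1  0.1]
260 214 296 branch n mm -32.4 z 28.4 u -32
290 213 297 branch n mm -32.1 z 30.6 u -16
320 213 298 branch n mm -32.3 z 32.0 u 0
350 213 297 branch n mm -32.1 z 30.3 u 16
380 213 297 branch n mm -32.4 z 31.9 u 32
```

Emit:
{"op": "arm_command", "data": {"rows": "0 -10 0 0 0 0 0; 0 -10 0 0 0 0 0; 0 0 0 4 0 0 0; 0 0 0 3 0 0 0; 0 0 0 0.9 0 0 0"}}

```text
time_s: 9.53
position: [0.5864, 0.0835, 0.0611]
tool_rot: [[-0.257, 0.966, -0.0], [0.966, 0.257, -0.0], [0.0, -0.0, -1.0]]
ft_force: [-1.9, -1.8, 7.2]
grip_width: 0.0853
```

Emit:
{"op": "arm_command", "data": {"rows": "0 3 0 0 0 0 0; 0 4 0 0 0 0 0; 0 5 0 0 0 0 0; 0 5 0 0 0 0 0; 0 5 0 0 0 0 0"}}

```text
time_s: 9.95
position: [0.5805, 0.1056, 0.0618]
tool_rot: [[-0.258, 0.966, -0.0], [0.966, 0.258, 0.0], [0.0, -0.0, -1.0]]
ft_force: [-2.4, -0.5, 5.6]
grip_width: 0.0851
```

Emit:
{"op": "arm_command", "data": {"rows": "0 5 0 0 0 0 0; 0 5 0 0 0 0 0; 0 5 0 0 0 0 0; 0 4 0 0 0 0 0; 0 1 0 0 0 0 0"}}

```text
time_s: 10.37
position: [0.5752, 0.1252, 0.0616]
tool_rot: [[-0.258, 0.966, -0.0], [0.966, 0.258, 0.0], [0.0, -0.0, -1.0]]
ft_force: [-2.2, -0.4, 5.4]
grip_width: 0.0857
```

Emit:
{"op": "arm_command", "data": {"rows": "0 0 0 0 0 0 0; 0 0 0 0 0 0 0; 0 0 0 -6 0 0 0; 0 0 0 -2 0 0 0; 0 0 0 0 0 0 0"}}

```text
time_s: 10.78
position: [0.576, 0.1243, 0.07]
tool_rot: [[-0.257, 0.966, 0.001], [0.966, 0.257, 0.0], [-0.0, 0.001, -1.0]]
ft_force: [0.8, 0.4, -0.2]
grip_width: 0.0852
```

```bash
python3 look.py w6
```

```text
TCP line frame 2.4 -1.9 70.0 10.7833 [ 0.8  0.4 -0.2]
260 214 296 branch n mm -10.5 z 28.5 u -32
290 214 297 branch n mm -10.5 z 28.9 u -16
320 214 298 branch n mm -10.8 z 30.3 u 0
350 214 297 branch n mm -10.5 z 28.6 u 16
380 214 291 branch n mm -8.9 z 16.5 u 33
```

View pics/w6.png

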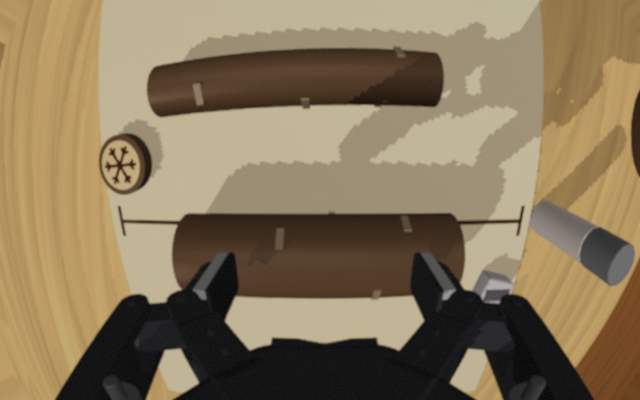

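Wrist view: the branch rows are 214–297, the line ends at (123,221) and (520,221) show beyond both ends, and the thin branch is untouched above. I compute the remaining offset from this picture.

Run:
```python
from h import *
m=np.load("pics/w6.npy",allow_pickle=True).item()
print([((p[:2]-LM)@u*1e3,(p[:2]-LM)@n*1e3) for p in wpt(m,[(123,221),(520,221),(160,222),(485,221.5)],.008)])
print("branch ends u",[(p[:2]-LM)@u*1e3 for p in wpt(m,[(173,250),(465,250)],.04)])
```

```text
[(np.float64(-149.50867323951536), np.float64(-0.32505199329937534)), (np.float64(149.75873605913873), np.float64(-0.6773019154218868)), (np.float64(-114.80362335672328), np.float64(-0.3051087676898768)), (np.float64(117.30995536368778), np.float64(-0.23898089741320366))]
branch ends u [np.float64(-89.13026524558462), np.float64(87.04689436932557)]
```

Emit:
{"op": "arm_command", "data": {"rows": "0 -7 0 0 0 0 0; 0 -7 0 0 0 0 0; 0 0 0 4 0 0 0; 0 0 0 3 0 0 0; 0 0 0 0.7 0 0 0"}}

```text
time_s: 11.25
position: [0.5792, 0.1106, 0.0618]
tool_rot: [[-0.257, 0.966, -0.0], [0.966, 0.257, -0.0], [-0.0, -0.0, -1.0]]
ft_force: [-2.6, -0.4, 7.0]
grip_width: 0.0855
```

Emit:
{"op": "arm_command", "data": {"rows": "0 3 0 0 0 0 0; 0 5 0 0 0 0 0; 0 5 0 0 0 0 0; 0 4 0 0 0 0 0; 0 2.5 0 0 0 0 0"}}

```text
time_s: 11.67
position: [0.5739, 0.1305, 0.0618]
tool_rot: [[-0.258, 0.966, -0.0], [0.966, 0.258, 0.0], [0.0, -0.0, -1.0]]
ft_force: [-0.6, -1.0, 4.1]
grip_width: 0.0854
```

Emit:
{"op": "arm_command", "data": {"rows": "0 0 0 0 0 0 0; 0 0 0 0 0 0 0; 0 0 0 -6 0 0 0; 0 0 0 -10 0 0 0; 0 0 0 -10 0 0 0"}}

```text
time_s: 12.08
position: [0.5742, 0.1296, 0.0886]
tool_rot: [[-0.257, 0.966, -0.0], [0.966, 0.257, 0.0], [0.0, -0.0, -1.0]]
ft_force: [0.6, -0.6, -0.2]
grip_width: 0.0855
```

Emit:
{"op": "arm_command", "data": {"rows": "0 -15 0 -10 0 0 0; 0 -25 0 -10 0 0 0; 0 -25 0 -10 0 0 0; 0 -20 0 0 0 0 0; 0 0 0 0 0 0 0"}}

```text
time_s: 12.5
position: [0.5975, 0.0442, 0.1195]
tool_rot: [[-0.254, 0.967, 0.003], [0.967, 0.254, -0.001], [-0.002, 0.003, -1.0]]
ft_force: [-0.0, -0.5, -0.3]
grip_width: 0.0853
```

```bash
python3 look.py w7
```

```text
TCP line frame 2.5 -84.8 119.5 12.5 [-0.  -0.5 -0.3]
260 61 132 branch n mm -0.3 z 29.8 u -39
290 60 131 branch n mm -0.4 z 27.8 u -19
320 60 131 branch n mm -0.7 z 27.1 u 1
350 60 131 branch n mm -0.7 z 27.6 u 20
380 60 131 branch n mm -0.1 z 29.5 u 40
```

View pics/w7.png

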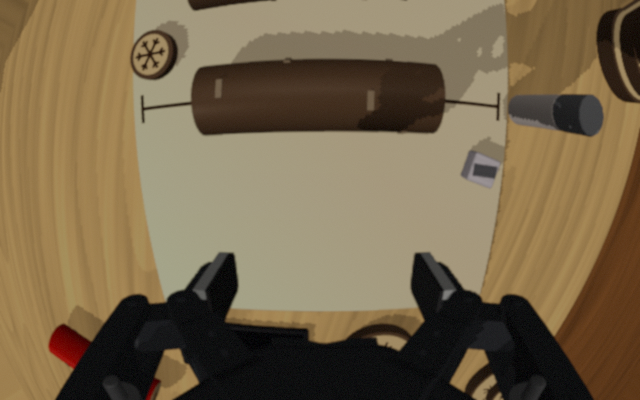

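The branch lies on the line, with its axis at -0.4 mm and the line at about -0.4 mm, and the line shows at both ends. I'll retreat so the top camera can check it independently.

Emit:
{"op": "arm_command", "data": {"rows": "0 -35 0 -15 0 0 0; 0 -40 0 -10 0 0 0; 0 -40 0 -10 0 0 0; 0 -40 0 -10 0 0 0; 0 -35 0 -10 0 0 0"}}

```text
time_s: 12.97
position: [0.6452, -0.1372, 0.1738]
tool_rot: [[-0.258, 0.966, 0.0], [0.966, 0.258, 0.0], [-0.0, 0.0, -1.0]]
ft_force: [-0.5, 0.9, -0.4]
grip_width: 0.0856
```

Emit:
{"op": "arm_command", "data": {"rows": "0 -35 -10 0 0 0 0; 0 -30 -10 0 0 0 0; 0 -15 0 0 0 0 0; 0 0 0 0 0 0 0; 0 0 0 0 0 0 0"}}

```text
time_s: 13.38
position: [0.6462, -0.2179, 0.1727]
tool_rot: [[-0.257, 0.966, -0.0], [0.966, 0.257, 0.001], [0.001, -0.0, -1.0]]
ft_force: [-0.1, 0.3, 0.4]
grip_width: 0.0851
```

Run:
```python
from h import *
im=eyes.get_image("top"); cv2.imwrite("pics/top2.png",im[:,:,::-1])
print(readout.observe()["position"],readout.observe()["time_s"])
s=proj("top",[*LM,.04])[0]; print(s)
for nm,s,z in(("thick",s,.033),("thin",(249,207),.024)):
    k,N,e1,e2,sz,_=branch("top",im,s,z,60); d=e2-e1; c=(e1+e2)/2
    print(nm,k,N,c,"u,n",(c-LM)@u*1e3,(c-LM)@n*1e3,sz,np.degrees(np.arctan2(d[1],d[0])))
cv2.imwrite("pics/crop2.png",cv2.resize(im[90:300,150:420,::-1],None,fx=2.9,fy=2.8,interpolation=cv2.INTER_CUBIC))
```

```text
[ 0.6463031  -0.21710069  0.17288126] 13.4333
[287.26207835 188.75394532]
thick 31 1320 [0.563066   0.10440195] u,n -15.24926498353129 -17.756284451498132 [ 82.12709045 204.80393982] 36.387
thin 32 1548 [0.48704267 0.20688446] u,n -62.15774665873458 100.91050952793083 [ 80.68538666 252.43574524] 177.69551
```

View pics/crop2.png

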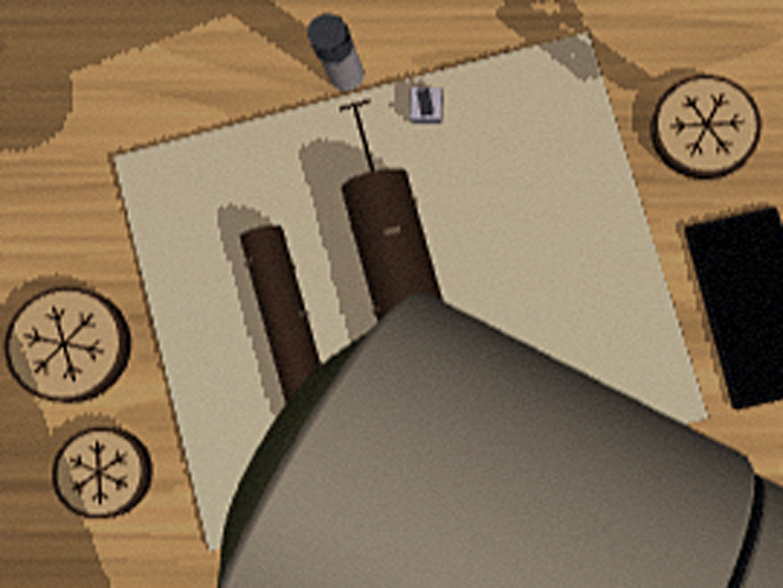

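The top view is half hidden by the arm, but the far half shows the branch on the line, with the far tick visible (crop (355,104)) and the thin piece and the other visible things in place. I do a numeric check on the visible rows, then hand in.

Run:
```python
from h import *
im=cv2.imread("pics/top2.png"); g=cv2.cvtColor(im,cv2.COLOR_BGR2GRAY)
L=[]
for v in range(160,190,4):
    x=[i for i in range(262,312) if g[v,i]<70]; P=ray("top",[(x[0]-.5,v),(x[-1]+.5,v)],.033)[:,:2]
    q=(P-LM)@n*1e3; L.append(q.mean()); print(v,x[0],x[-1],q.round(1),q.mean().round(1))
ok=abs(np.mean(L)+.5)<4; print(np.mean(L),ok)
if ok: print(env.close_job())
```

```text
160 268 291 [ 25.3 -24.3] 0.5
164 269 293 [ 25.4 -26.2] -0.4
168 270 294 [ 25.5 -26. ] -0.2
172 271 295 [ 25.6 -25.8] -0.1
176 273 296 [ 23.7 -25.6] -1.0
180 274 297 [ 23.8 -25.4] -0.8
184 275 298 [ 23.9 -25.2] -0.6
188 276 299 [ 24. -25.] -0.5
-0.3888071297663973 True
the job is handed in; nothing more can be done
None
```

I rolled the thicker branch about 98 mm onto the burnt line in five fingertip strokes, pressing its top with roughly 4–11 N (aim 3–10 N). I then withdrew the arm and handed the job in at about 13.4 s of the 48 s allowed.

- **Position:** the last wrist and top-camera checks agree. The branch's axis is at −0.4 mm and the line's middle is at about −0.4 mm. The branch is parallel to the line to within 0.02 rad and about 1 mm off-centre along it. The line shows beyond both ends.
- **Other objects:** the thin branch and the other things looked unmoved wherever they were visible.
- **Checks that failed or were limited:**
  - In the final top view the arm hid the near half of the board, so the automatic blob measurement of both branches there was invalid. I used the visible edges of the thick branch instead.
  - I did not re-measure the thin branch numerically. The arm never came near it.
  - One press reading reached 11.2 N before a stroke, slightly over the range. I eased it straight away.

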